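Pack three flanged rod feet alternately into a shallow tray and shut it

TASK

Put the three aluminium rod feet away in the pulled-out upper tray of the grey storage unit and push the tray fully shut. The tray is shallow, so pack them alternately: first stand the two boss-up feet side by side, flange flat on the floor of the tray's front bay, then set the third foot, flange up as it stands, with its boss between theirs so that its flange lies level across their bosses. Lower the feet into place rather than dropping them, and leave the glassware, bottles and the loose cap where they are.

Things in the scene. Friction and masses are not known exactly. Their poses are not given: they have to be found in the camera images.
- foot_a: Hat-shaped aluminium foot for a lab frame rod: round flange 66 mm across, 8 mm thick, with a round boss 28 mm across and 28 mm long in the middle of one face (36 mm high in all); 0.12 kg. This one stands on its flange, boss up. Origin: centre of the flange's flat underside; z runs up through the boss.
- foot_b: Hat-shaped aluminium foot for a lab frame rod: round flange 66 mm across, 8 mm thick, with a round boss 28 mm across and 28 mm long in the middle of one face (36 mm high in all); 0.12 kg. This one stands on its flange, boss up. Origin: centre of the flange's flat underside; z runs up through the boss.
- foot_c: Hat-shaped aluminium foot for a lab frame rod: round flange 66 mm across, 8 mm thick, with a round boss 28 mm across and 28 mm long in the middle of one face (36 mm high in all); 0.12 kg. This one stands upside down on its boss. Origin: centre of the boss's end, on which it stands; z up: boss z 0 to 28 mm, flange 28 to 36 mm. Packed, its boss stands on the two lower flanges' inner edges, 8 mm above the bay floor, its flange on their bosses.
- cabinet: Grey steel storage unit fixed to the worktop, 200 mm deep (its x), 178 mm wide (y), 126 mm high, open in front, with two blue trays. Origin: centre of its underside; x points to its back, its front lies at x = -100 mm; a timer stands at the back of its top. The underside of its top is 50 mm above the upper tray's floor; packed feet reach 44 mm.
- bay (a point): Centre of the floor of the upper blue tray's front bay, moving with the tray; x into the unit, y left, z up. Bay inside: 90 mm in x, 145 mm in y. Its lip and walls are 3 mm thick and rise 22 to 24 mm above the floor. The floor is 70 mm above the worktop. With the tray pulled out by d this point is d - 48 mm in front of the unit's front.
- pull (a point): Middle of the round steel bar (8 mm thick, 82 mm wide in y) of the upper tray's bow pull, 26 mm ahead of the tray's front and 80 mm above the worktop; axes as the unit's. The lower tray, which stays shut, has the same pull 54 mm lower.
- tray_slide (a joint): How far the upper tray is pulled out along the unit's -x, m: 0 fully shut, 0.15 at its stop; starts at 0.125 to 0.148. It slides stiffly (about 4 N) and stays where it is left.
- beaker: Small glass beaker, 60 mm across and 70 mm high, a bystander; origin at the centre of its underside.
- loose_cap: Blue screw cap lying open side down, 47 mm across and 26 mm high, a bystander; origin at the centre of its underside.
- white_bottle: White bottle with a red cap, 70 mm across, 101 mm high, a bystander; origin at the centre of its underside.
There are look-alikes about, which are no part of the job. Leave any red or yellow look-alike of the foot_c alone.

How it is judged:
On the way, in this order (a step that is already met when the one before it is completed fails the run):
1. both boss-up feet stand flat side by side in the pulled-out tray's front bay (x of foot_a in the frame of bay between -0.013 and 0.013 m and y of foot_a in the frame of bay between -0.045 and 0.045 m and z of foot_a in the frame of bay between -0.0025 and 0.0025 m and angle between each of foot_a, foot_b's own z axis and vertical below 0.06 rad and x of foot_b in the frame of bay between -0.013 and 0.013 m and y of foot_b in the frame of bay between -0.045 and 0.045 m and z of foot_b in the frame of bay between -0.0025 and 0.0025 m and value of joint tray_slide above 0.06 m), for 0.2 s.
2. the third foot sits flange-up between them, level and fully down, and is let go, the tray still pulled out (all of step 1 and x of foot_c in the frame of bay between -0.018 and 0.018 m and z of foot_c in the frame of bay between 0.0055 and 0.0105 m and horizontal distance between foot_c and foot_a below 0.052 m and horizontal distance between foot_c and foot_b below 0.052 m and angle between foot_c's own z axis and vertical below 0.06 rad and contact force between the fingers and foot_a below 0.1 N and contact force between the fingers and foot_b below 0.1 N and contact force between the fingers and foot_c below 0.1 N), for 0.2 s.
3. the tray is pushed shut (value of joint tray_slide below 0.004 m), for 0.2 s.
At the end, for the whole second after the job is handed in: Upper tray shut (4 mm). In its front bay foot_a, foot_b stand boss-up on the floor (2.5 mm), within 13 mm in x, 45 mm in y of the middle; foot_c boss-down between them, 5.5-10.5 mm up, within 18 mm of the middle in x, under 52 mm from each. All level (0.06 rad), at rest (0.02 m/s) (x of foot_a in the frame of bay between -0.013 and 0.013 m and y of foot_a in the frame of bay between -0.045 and 0.045 m and z of foot_a in the frame of bay between -0.0025 and 0.0025 m and angle between each of foot_a, foot_b, foot_c's own z axis and vertical below 0.06 rad and x of foot_b in the frame of bay between -0.013 and 0.013 m and y of foot_b in the frame of bay between -0.045 and 0.045 m and z of foot_b in the frame of bay between -0.0025 and 0.0025 m and x of foot_c in the frame of bay between -0.018 and 0.018 m and z of foot_c in the frame of bay between 0.0055 and 0.0105 m and horizontal distance between foot_c and foot_a below 0.052 m and horizontal distance between foot_c and foot_b below 0.052 m and value of joint tray_slide below 0.004 m and linear speed of each of foot_a, foot_b, foot_c below 0.02 m/s); the robot touches nothing.
It fails at once if the small glass beaker is shifted by more than 20 mm or tipped (distance of beaker from where it was at the start of the episode above 0.02 m or angle between beaker's own z axis and vertical above 0.25 rad).
It fails at once if the white bottle is shifted by more than 20 mm or tipped (distance of white_bottle from where it was at the start of the episode above 0.02 m or angle between white_bottle's own z axis and vertical above 0.25 rad).
It fails at once if the blue screw cap is shifted by more than 20 mm or tipped (distance of loose_cap from where it was at the start of the episode above 0.02 m or angle between loose_cap's own z axis and vertical above 0.25 rad).
It fails at once if a foot is dropped from 20 mm or more, or flung (faster than 0.6 m/s and out of the fingers) ((linear speed of foot_a above 0.6 m/s and contact force between the fingers and foot_a below 0.05 N) or (linear speed of foot_b above 0.6 m/s and contact force between the fingers and foot_b below 0.05 N) or (linear speed of foot_c above 0.6 m/s and contact force between the fingers and foot_c below 0.05 N)).
It also fails if it takes over 67 s, if anything falls off the work surface, if the arm or the gripper's body presses on something with over 40 N, if the wrist force passes 120 N, or if a joint passes its speed limit or range.

ROBOT

A 7-joint arm with a two-finger parallel gripper is mounted at the origin on the work surface; the furniture and walls round the work are solid. World frame = base frame: x ahead of the robot, y to its left, z up, the work surface at z = 0. Lengths are in m, angles in rad, forces in N, time in s.
With the tool pointing down it reaches from about 0.425 to 1.025 m from the base axis. Payload 3.6 kg.
Tool frame: the origin (TCP) lies where the fingers leave the gripper's body, on its centre line; the fingertips stand 73 mm ahead of it and the grasp point (between the pads) lies 54 mm ahead of it; z points along the fingers, y is the line along which they close (so a half turn about z gives the same grasp; the last joint's range is limited). The gripper opens to 85 mm and grips with 20 to 120 N. Pads are 22 mm wide; open, the fingers measure 114 mm over their backs; the gripper's body (76 mm by 85 mm) begins 54 mm behind the grasp point. The pads swing forward as they close: fully open they stand 13 mm farther back than shut.
Start: joints at [1.133, 0.591, 0.048, 1.609, -0.033, 0.943, -0.034], TCP at [0.244, -0.683, 0.304] pointing down, gripper open.
Joint ranges: [-2.69, 2.69], [-0.47, 2.24], [-1.27, 1.36], [0.19, 2.51], [-1.53, 4.68], [0.08, 2.07], [-3.09, 3.09]. Speed limits (rad/s): [2.57, 2.57, 3.14, 3.14, 3.14, 3.14, 3.14].

INTERFACE

Orientations are given as a unit quaternion [x, y, z, w].
In Python, from workcell import bot gives the robot as it stands. The module is installed in compiled form; this text tells all that it offers.
- The arm moves only by the shell command python3 -m pendant 'ROWS' [FORCE]. ROWS is text: rows parted by semicolons, each of 7 numbers parted by spaces: the turn, a rotation vector about the tool's x, y, z in degrees, then the shift along the tool's x, y, z in m, then the closure, from 0 (fully open) to 1 (shut). A call has 1 to 12 rows; each row is the pose to reach, as a shift and turn from the pose commanded when the call began, along the tool's axes at that moment; what a row does not reach only later rows make up. A row lasts 1/12 s, in which the tool goes at most 41.7 mm and 7.16 degrees, less where a joint would pass 70% of its speed; a pose out of reach is approached as far as the arm can. A call with a gripper value outside its range is refused whole. The fingers move at their own pace and stop on an object; FORCE is the grip in N (left out, the last holds). Time passes only in rows, so rows that repeat a pose let the fingers close. It gives the time, the measured TCP pose, the force, the opening and the grip force at its end, in the units of the state.
- bot.get_state(): the state, without advancing time (a new reading comes with each control period).
- bot.camera(name): name is "side" or "top"; returns a dict with "color" (400x640x3 uint8, red, green, blue), "fovy" (degrees; the focal length in pixels is half the picture's height over the tangent of half this angle, whatever the lens; pixels are square), "cx", "cy" (the principal point, pixels), "k1" (the pictures are not rectified: a ray, as slopes to the right and down, at radius r is drawn at 1 + k1 r^2 times it, then the intrinsics apply), "T" (4x4, takes a point from camera to world coordinates). Camera axes: x right, y down, z forward; pixel columns grow to the right and rows downward; lengths in m; the calibration is good to about 2 mm. A picture is of the moment at which its call begins. There is no depth.
- bot.sign_off(): hands the job in; it is judged then, once.
The state is a dict: "clock": time; "qpos": joint angles; "dq": joint speeds; "tau": joint torques, N m; "tcp_pos": TCP position; "tool_rot": TCP orientation; "wrist_force": force on the tool from outside, world axes, zero at the start; "moment": the same for the moment, N m; "finger_gap": opening from 0.0 (shut) to 1.0 (fully open); "finger_force": force on a finger pad.
Only numpy, scipy, OpenCV 4.12 (cv2) and the standard library are available. Lean on these libraries where they do the work, as an engineer would, in place of code of your own. Each camera call takes 0.05 s, during which the arm holds its last target. There are 200 camera calls.

## Working session

There is one attempt and no reset: what is moved stays moved. The work goes in short steps, Python scripts to look and compute and a shell command to move; the robot and the scene stay as the last step left them, time stands still between calls to the robot, and variables do not carry over. Pictures are saved under pics/ and viewed, at most 10 in all, crops included, and the job is handed in when it is done.

```bash
mkdir -p pics; cat > h.py <<'E'
import numpy as np, cv2
from workcell import bot
def cam(n):
    c=bot.camera(n); f=200/np.tan(np.radians(c["fovy"])/2)
    c["K"]=np.array([[f,0,c["cx"]],[0,f,c["cy"]],[0,0,1]]); c["T"]=np.array(c["T"]);c["D"]=np.array([c["k1"],0,0,0,0.]); return c
def ray(c,uv):
    p=cv2.undistortPoints(np.array(uv,float).reshape(-1,1,2),c["K"],c["D"]).reshape(-1,2)
    d=np.c_[p,np.ones(len(p))]@c["T"][:3,:3].T; return c["T"][:3,3],d
def plane(c,uv,z):
    o,d=ray(c,uv); return o+d*((z-o[2])/d[:,2])[:,None]
def proj(c,P):
    Ti=np.linalg.inv(c["T"]); r,_=cv2.Rodrigues(Ti[:3,:3]); return cv2.projectPoints(np.array(P,float).reshape(-1,1,3),r,Ti[:3,3],c["K"],c["D"])[0].reshape(-1,2)
def save(c,n): cv2.imwrite("pics/"+n,c["color"][:,:,::-1])
E
python3 - <<'E'
from h import *
print(bot.get_state())
for n in("top","side"):
    c=cam(n); save(c,n+"0.png"); print(n,c["K"][0,0],c["cx"],c["cy"],c["k1"],c["T"].round(3).tolist())
E
```

```text
{'clock': 0.0, 'qpos': array([ 1.13348319,  0.59209668,  0.04829677,  1.6098538 , -0.03331729,
        0.94270778, -0.03369683]), 'dq': array([-0.00086437,  0.00085633, -0.00222802,  0.00059239, -0.00033268,
        0.00014475, -0.00067228]), 'tau': array([ 2.42986571e-04, -5.48687088e+01,  1.54638760e+00, -1.98119545e+01,
        9.43437422e-03,  8.71120021e-03, -1.35851543e-06]), 'tcp_pos': array([ 0.24417196, -0.68192235,  0.30274508]), 'tool_rot': array([ 9.85253353e-01,  1.71098082e-01, -2.47720293e-04, -1.10284736e-03]), 'wrist_force': array([-0.0633399 ,  0.08284046, -0.47711799]), 'moment': array([ 0.00510666, -0.04105893, -0.03619438]), 'finger_force': 0.0, 'finger_gap': 0.9959465074056408}
top 465.39186507045287 323.86096670137823 193.23189430728195 -0.07195283356348636 [[-0.077, -0.974, 0.213, 0.308], [-0.997, 0.076, -0.014, -0.128], [-0.002, -0.213, -0.977, 1.336], [0.0, 0.0, 0.0, 1.0]]
side 462.0594524462344 322.96941089877004 195.66523312279892 0.02593620085418191 [[0.59, 0.578, -0.563, 1.238], [0.807, -0.44, 0.394, -0.627], [-0.021, -0.687, -0.726, 0.959], [0.0, 0.0, 0.0, 1.0]]
```

View pics/top0.png

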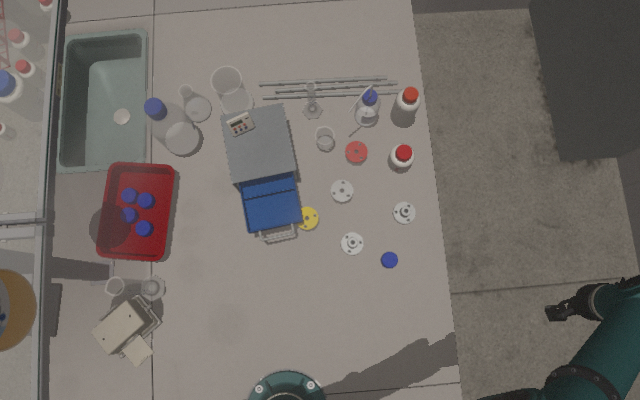

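View pics/side0.png

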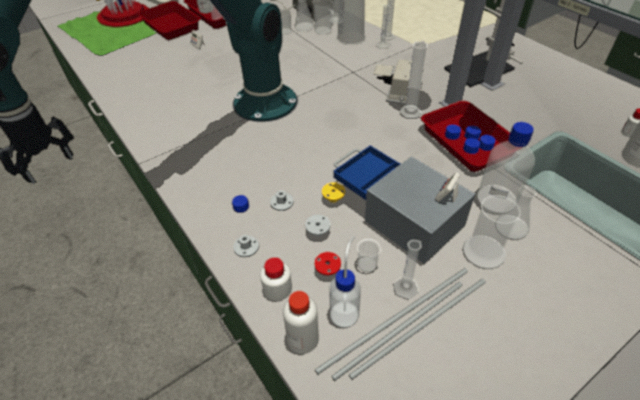

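Top: cabinet at (262,150) with tray open toward (272,205), metal feet at (342,190), (352,243) and (404,212), yellow and red look-alikes at (308,218) and (356,152), loose cap at (389,260). Side: boss-up feet at (282,200) and (246,245), flange-up foot_c at (318,228).

```bash
python3 - <<'E'
from h import *
a=cam("top")["color"][140:280,215:425]; b=cam("side")["color"][130:280,215:415]
o=np.vstack([cv2.resize(a,(600,400),interpolation=3)[:300*400//300]]);
o=np.zeros((600,800,3),np.uint8)
A=cv2.resize(a[0:140],None,fx=2.6,fy=2.6,interpolation=2)
cv2.imwrite("pics/a.png",cv2.resize(a,None,fx=3.8,fy=3.8,interpolation=2)[:,:,::-1]); cv2.imwrite("pics/b.png",cv2.resize(b,None,fx=4,fy=4,interpolation=2)[:,:,::-1])
E
```

```text
(no output)
```

View pics/a.png

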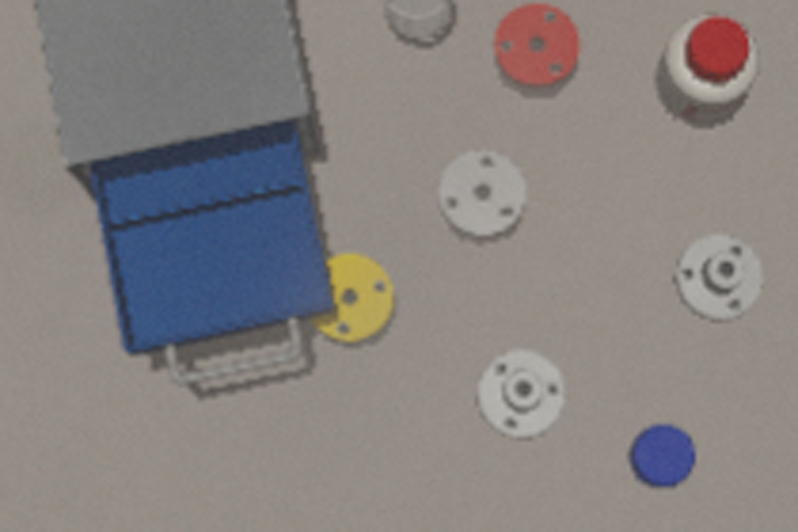

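View pics/b.png

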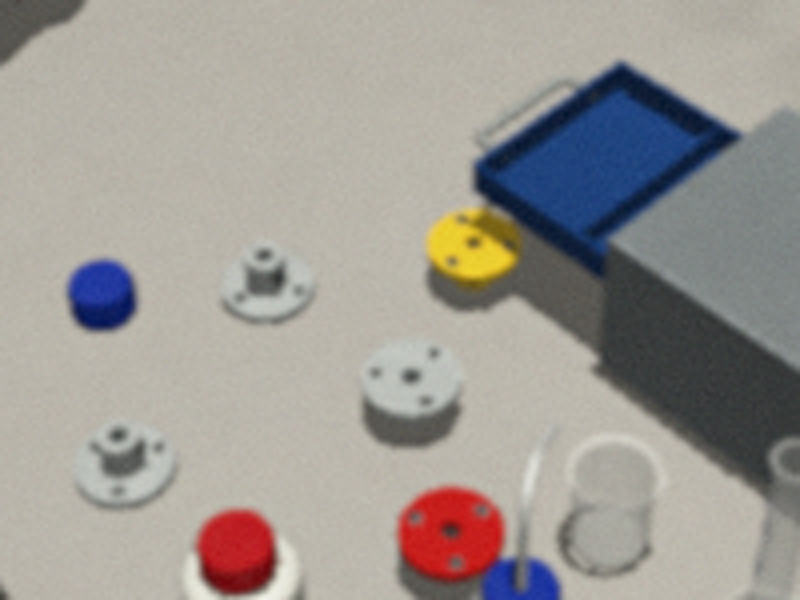

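Top crop shows all feet and tray corners clearly (bay corners, front lip and divider); side crop confirms foot_c is the grey flange-up one. Measuring.

```bash
cat > m.py <<'E'
from h import *
def blobs(c,mask,box,amin=80):
    m=np.zeros(mask.shape,np.uint8); y0,y1,x0,x1=box; m[y0:y1,x0:x1]=mask[y0:y1,x0:x1]*255
    m=cv2.morphologyEx(m,cv2.MORPH_CLOSE,np.ones((5,5)))
    cs,_=cv2.findContours(m,cv2.RETR_EXTERNAL,cv2.CHAIN_APPROX_NONE); return [k for k in cs if cv2.contourArea(k)>amin]
E
python3 - <<'E'
from m import *
c=cam("top"); g=c["color"].astype(int); 
for n,box,z in(("c",(172,210,325,360),.036),("a",(228,260,335,370),.008),("b",(198,228,388,420),.008)):
    bg=np.median(g[170:270,330:410].reshape(-1,3),0); m=(g.sum(2)-bg.sum())>55
    k=max(blobs(c,m,box),key=cv2.contourArea); (u,v),ax,_=cv2.fitEllipse(k); P=plane(c,[(u,v)],z)[0]
    e=plane(c,k.reshape(-1,2),z)-P; r=np.hypot(e[:,0],e[:,1]); print(n,(round(u,1),round(v,1)),ax,P.round(4),"r",r.mean().round(4),r.std().round(4))
s=cam("side"); g2=s["color"].astype(int); 
for n,box,z in(("c",(210,236,303,333),.036),("a",(188,213,268,296),.008),("b",(232,258,230,262),.008)):
    bg=np.median(g2[190:260,220:320].reshape(-1,3),0); m=(g2.max(2)-0>0)&((g2[:,:,2]-bg[2])>15)
    k=max(blobs(s,m,box),key=cv2.contourArea); (u,v),ax,_=cv2.fitEllipse(k); print("side",n,(round(u,1),round(v,1)),ax,plane(s,[(u,v)],z)[0].round(4))
m=(g[:,:,2]>g[:,:,0]+35)
k=max(blobs(c,m,(165,240,235,310)),key=cv2.contourArea)
ap=cv2.approxPolyDP(k,3,True).reshape(-1,2); print(ap.tolist()); print(plane(c,ap,.093).round(4).tolist()); 
h=cv2.minAreaRect(k); print(h)
# cabinet top
hs=np.abs(g.max(2)-g.min(2))<14; k2=blobs(c,hs&(g.sum(2)<bg.sum()-0)&(g.sum(2)>250),(100,185,218,300)); k2=max(k2,key=cv2.contourArea); ap=cv2.approxPolyDP(k2,4,True).reshape(-1,2); print(ap.tolist(),plane(c,ap,.126).round(4).tolist())
g=c["color"]; print(g[190,342],g[200,370],g[150,250],g[205,270])
E
```

```text
c (342.0, 190.4) (18.766817092895508, 19.993196487426758) [ 0.5947 -0.1999  0.036 ] r 0.0279 0.0015
a (351.8, 243.0) (21.045194625854492, 21.487886428833008) [ 0.4453 -0.2162  0.008 ] r 0.0303 0.0009
b (403.9, 212.2) (19.28369903564453, 20.588581085205078) [ 0.5226 -0.375   0.008 ] r 0.029 0.0014
side c (317.3, 223.2) (14.61892032623291, 20.45450782775879) [ 0.5931 -0.1967  0.036 ]Traceback (most recent call last):
  File "<stdin>", line 10, in <module>
ValueError: max() iterable argument is empty
```

```bash
python3 - <<'E'
from m import *
c=cam("top"); g=c["color"].astype(int)
m=(g[:,:,2]>g[:,:,0]+30)
k=max(blobs(c,m,(165,240,235,310)),key=cv2.contourArea)
ap=cv2.approxPolyDP(k,3,True).reshape(-1,2); print(ap.tolist()); P=plane(c,ap,.093);print(P.round(4).tolist())
print(cv2.minAreaRect(plane(c,k.reshape(-1,2),.093)[:,:2].astype(np.float32)))
# cabinet front-top edge: gray vs dark/blue along columns
for u in range(232,296,6):
    col=g[150:195,u].sum(1); d=np.diff(cv2.GaussianBlur(col.astype(np.float32).reshape(-1,1),(1,5),0).ravel()); v=150+d.argmin()+.5
    print(u,v,plane(c,[(u,v)],.126)[0].round(4))
s=cam("side"); g=s["color"].astype(int)
m=(g[:,:,2]>g[:,:,0]+30); k=max(blobs(s,m,(140,205,325,402)),key=cv2.contourArea)
ap=cv2.approxPolyDP(k,2,True).reshape(-1,2); print(ap.tolist()); print(plane(s,ap,.093).round(4).tolist())
E
```

```text
[[292, 175], [239, 186], [249, 232], [301, 220]]
[[0.6362, -0.0629, 0.093], [0.6164, 0.0847, 0.093], [0.4871, 0.0626, 0.093], [0.509, -0.0793, 0.093]]
((0.5628025531768799, 0.001359984278678894), (0.13384827971458435, 0.15196353197097778), 8.039872169494629)
232 182.5 [0.6194 0.0975 0.126 ]
238 181.5 [0.6209 0.0812 0.126 ]
244 180.5 [0.6224 0.065  0.126 ]
250 179.5 [0.6239 0.0487 0.126 ]
256 177.5 [0.6281 0.0324 0.126 ]
262 176.5 [0.6296 0.0161 0.126 ]
268 175.5 [ 6.311e-01 -1.000e-04  1.260e-01]
274 174.5 [ 0.6327 -0.0164  0.126 ]
280 173.5 [ 0.6342 -0.0327  0.126 ]
286 171.5 [ 0.6385 -0.0491  0.126 ]
292 170.5 [ 0.64   -0.0654  0.126 ]
[[371, 146], [334, 170], [339, 180], [363, 197], [371, 185], [399, 164]]
[[0.492, 0.0672, 0.093], [0.5071, -0.077, 0.093], [0.546, -0.0898, 0.093], [0.6326, -0.0787, 0.093], [0.6119, -0.0344, 0.093], [0.5965, 0.0789, 0.093]]
```

```bash
cat > go.py <<'E'
import sys,numpy as np
from scipy.spatial.transform import Rotation as R
from workcell import bot
# go.py x y z [yaw of tool y, deg]
x,y,z=map(float,sys.argv[1:4]); a=np.radians(float(sys.argv[4]) if len(sys.argv)>4 else 7.8)
s=bot.get_state(); r=R.from_quat(s["tool_rot"]); ty=np.array([np.cos(a),np.sin(a),0]); tz=np.array([0,0,-1.]); t=R.from_matrix(np.c_[np.cross(ty,tz),ty,tz])
print("row",np.degrees((r.inv()*t).as_rotvec()).round(1),r.inv().apply(np.array([x,y,z])-s["tcp_pos"]).round(4),"t",round(s["clock"],2),"q",s["qpos"].round(2))
E
python3 go.py .445 -.215 .2
```

```text
row [ -0.   -0.  -78.1] [ 0.3465 -0.3725  0.1038] t 0.4 q [ 1.13  0.59  0.05  1.61 -0.03  0.94 -0.03]
```

```bash
python3 -m pendant '0 0 -78 0.3465 -0.3725 0.104 0.3;0 0 -78 0.3465 -0.3725 0.104 0.3;0 0 -78 0.3465 -0.3725 0.104 0.3;0 0 -78 0.3465 -0.3725 0.104 0.3;0 0 -78 0.3465 -0.3725 0.104 0.3;0 0 -78 0.3465 -0.3725 0.104 0.3;0 0 -78 0.3465 -0.3725 0.104 0.3;0 0 -78 0.3465 -0.3725 0.104 0.3;0 0 -78 0.3465 -0.3725 0.104 0.3;0 0 -78 0.3465 -0.3725 0.104 0.3;0 0 -78 0.3465 -0.3725 0.104 0.3;0 0 -78 0.3465 -0.3725 0.104 0.3' 30; python3 go.py .445 -.215 .12
```

```text
clock: 1.4
tcp_pos: [0.4382, -0.2311, 0.2037]
tool_rot: [0.657, 0.754, 0.0, 0.0]
wrist_force: [0.4, 0.0, -0.2]
finger_gap: 0.705
finger_force: 0.0
row [0.1 0.  0.1] [0.015  0.0089 0.0837] t 1.4 q [ 0.63  0.48 -0.3   2.19  0.29  0.51  0.24]
```

```bash
python3 -m pendant '0 0 0 0.015 0.009 0.08 0.3;0 0 0 0.015 0.009 0.08 0.3;0 0 0 0.015 0.009 0.08 0.3;0 0 0 0.015 0.009 0.08 0.3'; python3 go.py .445 -.215 .085; python3 - <<'E'
from h import *
a=cam("top"); b=cam("side"); s=bot.get_state(); print(s["tcp_pos"])
p=s["tcp_pos"]; print(proj(a,[p-[0,0,.06]]),proj(b,[p-[0,0,.06]]))
A=cv2.resize(a["color"][200:280,300:400],(400,320),interpolation=2);B=cv2.resize(b["color"][140:240,230:330],(400,400),interpolation=2)
o=np.zeros((400,800,3),np.uint8);o[:320,:400]=A;o[:,400:]=B;cv2.imwrite("pics/g1.png",o[:,:,::-1])
E
```

```text
clock: 1.73
tcp_pos: [0.4436, -0.2156, 0.1224]
tool_rot: [0.657, 0.754, -0.001, -0.002]
wrist_force: [0.3, -0.5, 0.4]
finger_gap: 0.704
finger_force: 0.0
row [-0.3 -0.1 -0. ] [0.0003 0.0016 0.0374] t 1.73 q [ 0.51  0.62 -0.2   2.23  0.37  0.33  0.13]
[ 0.44489632 -0.21762833  0.12524152]
[[353.5196198  240.82254607]] [[278.99837208 186.54339826]]
```

View pics/g1.png

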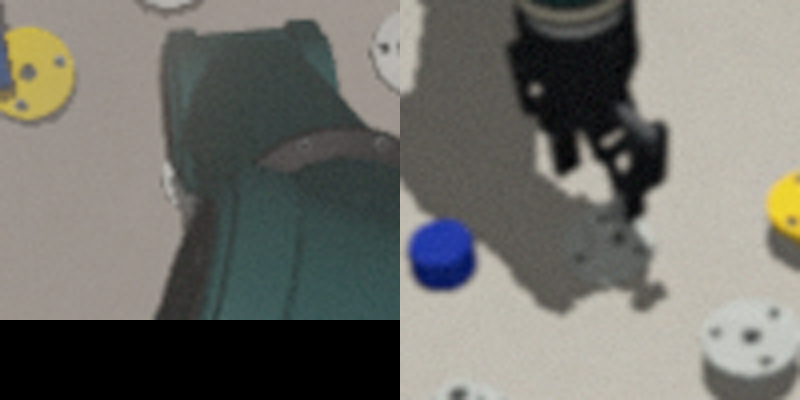

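Side view: the fingers straddle the boss of foot_a (about (610,235) in the crop), aligned. Descend and grip.

```bash
python3 go.py .445 -.2155 .086; python3 -m pendant '0 0 0 0 0 0.03 0.3;0 0 0 0 0 0.039 0.3;0 0 0 0 0 0.039 0.3;0 0 0 0 0 0.039 0.3;0 0 0 0 0 0.039 1;0 0 0 0 0 0.039 1;0 0 0 0 0 0.039 1;0 0 0 0 0 0.039 1;0 0 0 0 0 0.039 1;0 0 0 0 0 0.039 1' 40;python3 go.py .445 -.215 .2
```

```text
row [ 0.1  0.1 -0.2] [0.0022 0.0003 0.0392] t 1.83 q [ 0.51  0.61 -0.2   2.23  0.37  0.33  0.13]
clock: 2.67
tcp_pos: [0.4449, -0.2167, 0.086]
tool_rot: [0.658, 0.753, 0.0, 0.001]
wrist_force: [-0.5, 0.4, 6.6]
finger_gap: 0.314
finger_force: 38.8
row [ 0.1  0.1 -0.1] [ 0.0015  0.0005 -0.114 ] t 2.67 q [ 0.47  0.69 -0.14  2.24  0.41  0.23  0.1 ]
```

```bash
python3 -m pendant '0 0 0 0 0 -0.03 1;0 0 0 0 0 -0.07 1;0 0 0 0 0 -0.11 1;0 0 0 0 0 -0.13 1;0 0 0 0 0 -0.13 1'; python3 go.py .5398 .0342 .21; python3 go.py .5398 .0342 .18
```

```text
clock: 3.08
tcp_pos: [0.4467, -0.2172, 0.2195]
tool_rot: [0.658, 0.753, 0.001, 0.005]
wrist_force: [0.2, 0.1, 0.2]
finger_gap: 0.311
finger_force: 39.8
row [ 0.5  0.3 -0.1] [0.2368 0.1258 0.0094] t 3.08 q [ 0.62  0.45 -0.33  2.18  0.28  0.54  0.21]
row [ 0.5  0.3 -0.1] [0.2369 0.1255 0.0394] t 3.08 q [ 0.62  0.45 -0.33  2.18  0.28  0.54  0.21]
```

```bash
python3 -m pendant '0 0 0 0.03 0.016 0 1;0 0 0 0.062 0.033 0 1;0 0 0 0.095 0.05 0 1;0 0 0 0.128 0.068 0 1;0 0 0 0.16 0.085 0 1;0 0 0 0.192 0.102 0 1;0 0 0 0.215 0.114 0 1;0 0 0 0.23 0.122 0 1;0 0 0 0.237 0.126 0.005 1;0 0 0 0.237 0.126 0.01 1;0 0 0 0.237 0.126 0.01 1;0 0 0 0.237 0.126 0.01 1'; python3 - <<'E'
from m import *
a=cam("top"); b=cam("side"); s=bot.get_state(); p=s["tcp_pos"]; print(p)
A=cv2.resize(a["color"][150:250,225:325],(400,400),interpolation=2);B=cv2.resize(b["color"][110:210,310:410],(400,400),interpolation=2)
cv2.imwrite("pics/g2.png",np.hstack([A,B])[:,:,::-1])
E
python3 go.py .5398 .0342 .157
```

```text
clock: 4.08
tcp_pos: [0.5362, 0.0332, 0.2036]
tool_rot: [0.659, 0.752, -0.002, -0.001]
wrist_force: [-0.4, -0.4, -1.0]
finger_gap: 0.315
finger_force: 39.8
[0.53683649 0.03329324 0.20430885]
row [-0.1  0.1 -0.3] [0.0006 0.0031 0.0473] t 4.18 q [ 0.08  0.52 -0.3   2.1   0.28  0.57 -0.29]
```

View pics/g2.png

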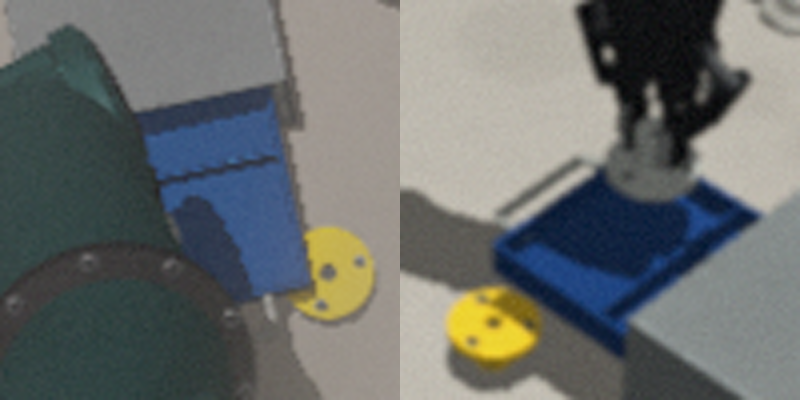

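```bash
python3 - <<'E'
from m import *
b=cam("side"); s=bot.get_state(); p=s["tcp_pos"]; g=b["color"].astype(int)
print(p, plane(b,[(373,151)],p[2]-.078))
# divider & tray inner front: project expected bay geometry
t=np.radians(7.8);ex=np.array([np.cos(t),np.sin(t),0]);ey=np.array([-np.sin(t),np.cos(t),0]);c0=np.array([.5446,-.0005,.07])
pts=[c0+sx*.045*ex+sy*.0725*ey+[0,0,h] for h in(0,.023) for sx,sy in((-1,-1),(-1,1),(1,1),(1,-1))]
a=cam("top")
im=[]
for c,(y0,x0) in((a,(150,225)),(b,(110,310))):
    q=(proj(c,pts)-[x0,y0])*4+2; o=cv2.resize(np.ascontiguousarray(c["color"][y0:y0+100,x0:x0+100]),(400,400),interpolation=2)
    for i in(0,4): cv2.polylines(o,[q[i:i+4].round().astype(int)],True,(255,255,0) if i else (0,255,0),1)
    im.append(o)
cv2.imwrite("pics/g3.png",np.hstack(im)[:,:,::-1])
E
```

```text
[0.5371043  0.03354579 0.20454333] [[0.54008086 0.0311304  0.12654333]]
```

View pics/g3.png

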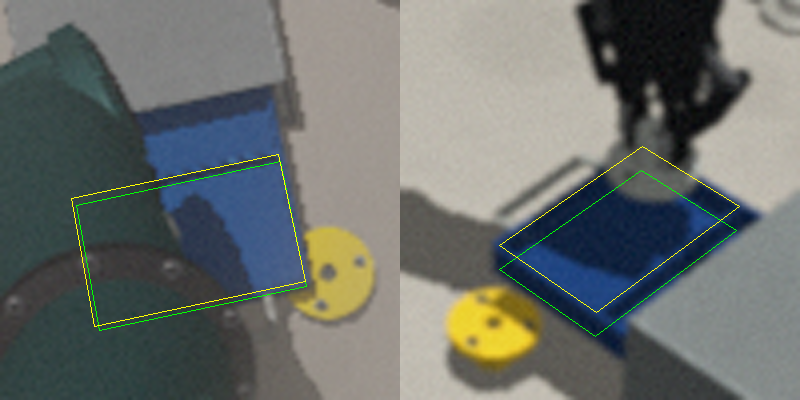

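The predicted bay outline falls on the tray's inner edges in both views (top (72-305,155-328), side (500-738,147-312)). Foot_a is level above the left half; lower it.

```bash
python3 -m pendant '0 0 0 0 0.002 0.015 1;0 0 0 0 0.002 0.028 1;0 0 0 0 0.002 0.036 1;0 0 0 0 0.002 0.041 1;0 0 0 0 0.002 0.045 1;0 0 0 0 0.002 0.045 1;0 0 0 0 0.002 0.045 1'; python3 go.py .539 .0345 .156
```

```text
clock: 4.87
tcp_pos: [0.5397, 0.0356, 0.1599]
tool_rot: [0.658, 0.753, 0.0, 0.0]
wrist_force: [-0.5, -1.0, -0.7]
finger_gap: 0.316
finger_force: 39.8
row [ 0.   0.  -0.1] [-0.001  -0.0008  0.0039] t 4.87 q [ 0.04  0.59 -0.26  2.11  0.32  0.47 -0.33]
```

```bash
python3 -m pendant '0 0 0 0 0 0.002 1;0 0 0 0 0 0.004 1;0 0 0 0 0 0.005 1;0 0 0 0 0 0.005 1'
```

```text
clock: 5.2
tcp_pos: [0.5401, 0.0358, 0.1561]
tool_rot: [0.658, 0.753, 0.0, 0.001]
wrist_force: [-1.9, 0.2, 8.6]
finger_gap: 0.311
finger_force: 40.8
```

Contact (8.6 N up). Release and rise.

```bash
python3 -m pendant '0 0 0 0 0 0 0.4;0 0 0 0 0 0 0.4;0 0 0 0 0 0 0.4;0 0 0 0 0 -0.01 0.4;0 0 0 0 0 -0.03 0.4;0 0 0 0 0 -0.07 0.4;0 0 0 0 0 -0.1 0.4;0 0 0 0 0 -0.1 0.4'; python3 go.py .522 -.374 .2
```

```text
clock: 5.87
tcp_pos: [0.5429, 0.0365, 0.2609]
tool_rot: [0.658, 0.753, 0.004, 0.004]
wrist_force: [1.2, 0.7, -0.2]
finger_gap: 0.604
finger_force: 0.0
row [ 0.7  0.  -0.1] [-0.404  -0.0763  0.06  ] t 5.87 q [ 0.11  0.44 -0.35  2.05  0.23  0.68 -0.25]
```

```bash
python3 -m pendant '0 0 0 -0.404 -0.076 0 0.3;0 0 0 -0.404 -0.076 0 0.3;0 0 0 -0.404 -0.076 0 0.3;0 0 0 -0.404 -0.076 0.06 0.3;0 0 0 -0.404 -0.076 0.06 0.3;0 0 0 -0.404 -0.076 0.06 0.3;0 0 0 -0.404 -0.076 0.06 0.3;0 0 0 -0.404 -0.076 0.06 0.3;0 0 0 -0.404 -0.076 0.06 0.3;0 0 0 -0.404 -0.076 0.06 0.3;0 0 0 -0.404 -0.076 0.06 0.3;0 0 0 -0.404 -0.076 0.06 0.3'; python3 - <<'E'
from m import *
c=cam("top"); g=c["color"].astype(int)
k=[]
sub=g[165:245,235:320]; m=(np.zeros(g.shape[:2])>1); m[165:245,235:320]=((sub.max(2)-sub.min(2))<30)&(sub.sum(2)>330)
for z in blobs(c,m,(180,236,240,308),60):
    (u,v),ax,_=cv2.fitEllipse(z); P=plane(c,[(u,v)],.078)[0]; d=P[:2]-[.5446,-.0005]; t=np.radians(7.8); print((u,v),ax,P.round(4),"bay",d@[np.cos(t),np.sin(t)],d@[-np.sin(t),np.cos(t)])
o=cv2.resize(c["color"][150:250,225:325],(400,400),interpolation=2)
s=cam("side");o=np.hstack([o,cv2.resize(s["color"][150:250,220:320],(400,400),interpolation=2)]);cv2.imwrite("pics/g4.png",o[:,:,::-1])
E
python3 go.py .522 -.374 .12
```

```text
clock: 6.87
tcp_pos: [0.5164, -0.379, 0.1938]
tool_rot: [0.661, 0.751, -0.001, -0.0]
wrist_force: [0.3, 0.9, 0.1]
finger_gap: 0.702
finger_force: 0.0
(265.0932922363281, 219.4040069580078) (34.64604949951172, 74.25475311279297) [0.5207 0.0193 0.078 ] bay -0.0210378480876295 0.022876160788590554
(302.8269348144531, 190.90353393554688) (9.632905006408691, 31.13006591796875) [ 0.5924 -0.0892  0.078 ] bay 0.03534199903069063 -0.09434408644643437
row [ 0.  -0.1 -0.1] [-0.0005  0.0036  0.0746] t 6.97 q [ 0.76  0.63 -0.3   1.88  0.28  0.68  0.43]
```

View pics/g4.png

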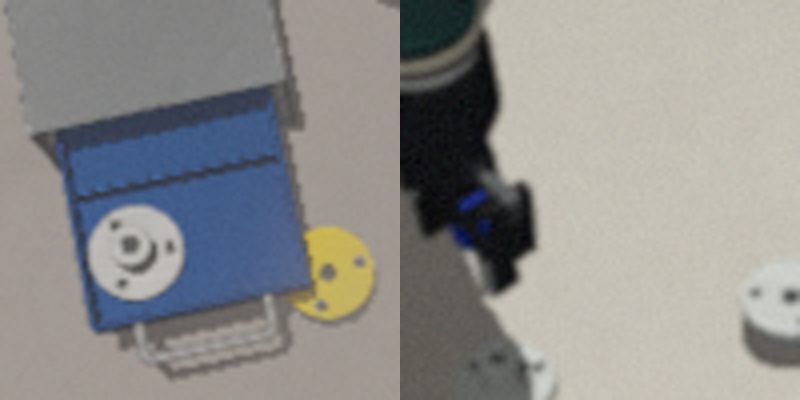

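Foot_a stands flat in the left half of the bay, flange centre at crop (136,253), i.e. top pixel (258.6,212.9). Go on with foot_b.

```bash
cat > bay.py <<'E'
from m import *
import sys
c=cam("top"); t=np.radians(7.8)
for a in sys.argv[1:]:
    u,v,z=map(float,a.split(",")); P=plane(c,[(u,v)],z)[0]; d=P[:2]-[.5446,-.0005]; print(P.round(4),"bay",(d@[np.cos(t),np.sin(t)]).round(4),(d@[-np.sin(t),np.cos(t)]).round(4))
E
python3 bay.py 258.6,212.9,.078
python3 -m pendant '0 0 0 0 0.003 0.04 0.3;0 0 0 0 0.003 0.075 0.3;0 0 0 0 0.003 0.09 0.3;0 0 0 0 0.003 0.1 0.3;0 0 0 0 0.003 0.1 0.3;0 0 0 0 0.003 0.1 0.3'; python3 go.py .522 -.374 .086
```

```text
[0.5401 0.0362 0.078 ] bay 0.0005 0.037
clock: 7.52
tcp_pos: [0.5223, -0.3733, 0.0953]
tool_rot: [0.657, 0.754, 0.0, 0.0]
wrist_force: [-0.6, 0.7, 0.1]
finger_gap: 0.706
finger_force: 0.0
row [ 0. -0.  0.] [-0.0007 -0.0004  0.0093] t 7.52 q [ 0.71  0.77 -0.24  1.9   0.34  0.51  0.37]
```

```bash
python3 -m pendant '0 0 0 0 0 0.009 0.3;0 0 0 0 0 0.009 0.3;0 0 0 0 0 0.009 1;0 0 0 0 0 0.009 1;0 0 0 0 0 0.009 1;0 0 0 0 0 0.009 1;0 0 0 0 0 0.009 1' 40;  python3 -m pendant '0 0 0 0 0 -0.02 1;0 0 0 0 0 -0.06 1;0 0 0 0 0 -0.1 1;0 0 0 0 0 -0.125 1;0 0 0 0 0 -0.125 1';python3 go.py .5493 -.0342 .21
```

```text
clock: 8.1
tcp_pos: [0.5218, -0.3748, 0.0866]
tool_rot: [0.658, 0.753, 0.0, 0.001]
wrist_force: [-1.5, 0.6, 5.9]
finger_gap: 0.312
finger_force: 39.6
clock: 8.52
tcp_pos: [0.5243, -0.376, 0.2167]
tool_rot: [0.658, 0.753, 0.001, 0.005]
wrist_force: [0.9, 0.4, -0.3]
finger_gap: 0.31
finger_force: 39.6
row [ 0.5  0.4 -0.1] [0.3355 0.0704 0.0049] t 8.52 q [ 0.77  0.61 -0.31  1.86  0.28  0.71  0.43]
```

```bash
python3 -m pendant '0 0 0 0.03 0.006 0 1;0 0 0 0.068 0.014 0 1;0 0 0 0.106 0.022 0 1;0 0 0 0.144 0.03 0 1;0 0 0 0.182 0.038 0 1;0 0 0 0.22 0.046 0 1;0 0 0 0.258 0.054 0 1;0 0 0 0.29 0.061 0 1;0 0 0 0.315 0.066 0 1;0 0 0 0.33 0.069 0.005 1;0 0 0 0.336 0.07 0.008 1;0 0 0 0.336 0.07 0.01 1' >/dev/null; python3 -m pendant '0 0 0 0 0 0 1;0 0 0 0 0 0 1;0 0 0 0 0 0 1'; python3 go.py .5493 -.0342 .16
```

```text
clock: 9.77
tcp_pos: [0.5455, -0.0343, 0.2005]
tool_rot: [0.659, 0.752, -0.001, 0.0]
wrist_force: [-0.2, -0.3, -0.5]
finger_gap: 0.315
finger_force: 39.5
row [-0.   0.1 -0.3] [-0.0004  0.0038  0.0405] t 9.77 q [ 0.19  0.53 -0.28  2.08  0.27  0.57 -0.16]
```

```bash
python3 -m pendant '0 0 0 0 0.003 0.015 1;0 0 0 0 0.003 0.028 1;0 0 0 0 0.003 0.035 1;0 0 0 0 0.003 0.039 1;0 0 0 0 0.003 0.039 1;0 0 0 0 0.003 0.039 1'; python3 go.py .5493 -.0342 .156
```

```text
clock: 10.27
tcp_pos: [0.5487, -0.0321, 0.1619]
tool_rot: [0.658, 0.753, -0.0, 0.0]
wrist_force: [0.9, -0.3, -0.7]
finger_gap: 0.313
finger_force: 39.5
row [-0.   0.  -0.1] [-0.0022  0.0003  0.0059] t 10.27 q [ 0.16  0.59 -0.25  2.09  0.3   0.49 -0.19]
```

```bash
python3 -m pendant '0 0 0 -0.002 0 0.002 1;0 0 0 -0.002 0 0.004 1;0 0 0 -0.002 0 0.006 1;0 0 0 -0.002 0 0.007 1;0 0 0 -0.002 0 0.007 1'
```

```text
clock: 10.68
tcp_pos: [0.5496, -0.034, 0.1565]
tool_rot: [0.658, 0.753, 0.0, 0.001]
wrist_force: [-2.1, -1.3, 10.7]
finger_gap: 0.311
finger_force: 40.7
```

```bash
python3 -m pendant '0 0 0 0 0 0 0.4;0 0 0 0 0 0 0.4;0 0 0 0 0 0 0.4;0 0 0 0 0 -0.01 0.4;0 0 0 0 0 -0.03 0.4;0 0 0 0 0 -0.07 0.4;0 0 0 0 0 -0.1 0.2;0 0 0 0 0 -0.1 0'; python3 go.py .594 -.1985 .2
```

```text
clock: 11.35
tcp_pos: [0.5523, -0.0332, 0.2609]
tool_rot: [0.658, 0.753, 0.004, 0.004]
wrist_force: [0.9, -0.1, -0.7]
finger_gap: 0.863
finger_force: 0.0
row [ 0.6  0.1 -0.1] [-0.1693  0.0185  0.0613] t 11.35 q [ 0.23  0.45 -0.33  2.03  0.22  0.69 -0.11]
```

```bash
python3 -m pendant '0 0 0 -0.169 0.018 0.02 0;0 0 0 -0.169 0.018 0.06 0;0 0 0 -0.169 0.018 0.06 0;0 0 0 -0.169 0.018 0.06 0;0 0 0 -0.169 0.018 0.06 0;0 0 0 -0.169 0.018 0.06 0;0 0 0 -0.169 0.018 0.06 0;0 0 0 -0.169 0.018 0.06 0'; python3 go.py .594 -.1985 .125; python3 go.py .594 -.1985 .093
python3 - <<'E'
from m import *
a=cam("top"); b=cam("side"); p=bot.get_state()["tcp_pos"]; print(p)
A=cv2.resize(a["color"][150:250,225:325],(400,400),interpolation=2)
q=proj(b,[p+[sx*.0425*np.cos(.136),sx*.0425*np.sin(.136),-h] for h in(.06,.073) for sx in (-1,1)]); print(q)
o=b["color"].copy(); 
B=cv2.resize(o[140:240,270:370],(400,400),interpolation=2)
for u in q: cv2.circle(B,tuple(((u-[270,140])*4).astype(int)),2,(255,0,255),-1)
cv2.imwrite("pics/g5.png",np.hstack([A,B])[:,:,::-1])
E
```

```text
clock: 12.02
tcp_pos: [0.5895, -0.1968, 0.1951]
tool_rot: [0.657, 0.754, 0.001, -0.0]
wrist_force: [0.3, 0.1, -0.3]
finger_gap: 1.0
finger_force: 0.0
row [ 0.  -0.1  0. ] [-0.0024  0.0042  0.0701] t 12.02 q [ 0.45  0.61 -0.29  1.92  0.27  0.65  0.13]
row [ 0.  -0.1  0. ] [-0.0024  0.0042  0.1021] t 12.02 q [ 0.45  0.61 -0.29  1.92  0.27  0.65  0.13]
[ 0.58975491 -0.19617957  0.19551269]
[[303.85813558 187.42166869]
 [327.65010918 205.23003719]
 [304.11929219 191.03374189]
 [327.7207579  208.83029963]]
```

View pics/g5.png

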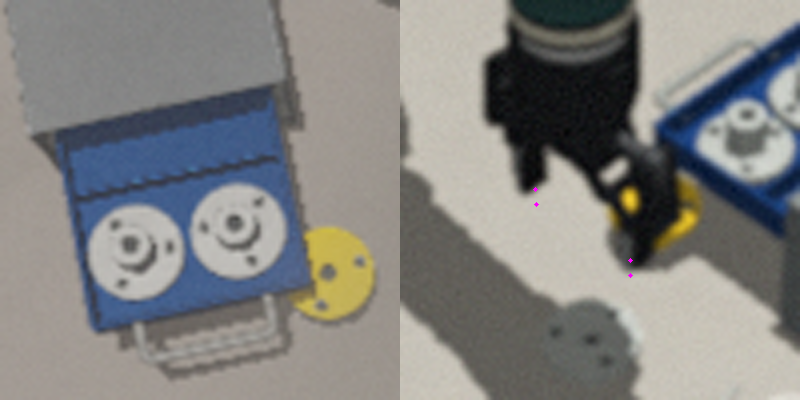

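Both feet stand flat side by side: flange centres at crop (136,253) and (238,231). The open fingertips sit near the upper magenta dots, ~61 mm from the TCP.

```bash
python3 bay.py 258.6,212.9,.078 284.1,207.3,.078; python3 -m pendant '0 0 0 -0.002 0.003 0.04 0;0 0 0 -0.002 0.003 0.075 0;0 0 0 -0.002 0.003 0.09 0;0 0 0 -0.002 0.003 0.095 0;0 0 0 -0.002 0.003 0.095 0;0 0 0 -0.002 0.003 0.095 0;0 0 0 -0.002 0.003 0.095 0'; python3 go.py .594 -.1985 .083
```

```text
[0.5401 0.0362 0.078 ] bay 0.0005 0.037
[ 0.5503 -0.0347  0.078 ] bay 0.001 -0.0346
clock: 12.75
tcp_pos: [0.5939, -0.2001, 0.1015]
tool_rot: [0.658, 0.753, 0.001, 0.001]
wrist_force: [0.7, 0.4, -0.6]
finger_gap: 1.002
finger_force: 0.0
row [ 0.2  0.1 -0.1] [0.0016 0.0002 0.0185] t 12.75 q [ 0.41  0.75 -0.23  1.94  0.33  0.49  0.08]
```

```bash
python3 -m pendant '0 0 0 0.0015 0 0.01 0;0 0 0 0.0015 0 0.018 0;0 0 0 0.0015 0 0.018 0;0 0 0 0.0015 0 0.018 0;0 0 0 0.0015 0 0.018 0.6;0 0 0 0.0015 0 0.018 0.6;0 0 0 0.0015 0 0.018 0.6;0 0 0 0.0015 0 0.018 0.6;0 0 0 0.0015 0 0.018 0.6' 40;  python3 -m pendant '0 0 0 0 0 -0.01 0.6;0 0 0 0 0 -0.02 0.6;0 0 0 0 0 -0.02 0.6'
python3 - <<'E'
from m import *
b=cam("side"); print(bot.get_state()["tcp_pos"])
B=cv2.resize(b["color"][150:250,270:370],(500,500),interpolation=2); cv2.imwrite("pics/g6.png",B[:,:,::-1])
E
```

```text
clock: 13.5
tcp_pos: [0.593, -0.1989, 0.0824]
tool_rot: [0.658, 0.753, 0.0, 0.001]
wrist_force: [0.1, -0.3, 4.4]
finger_gap: 0.753
finger_force: 43.8
clock: 13.75
tcp_pos: [0.5933, -0.1992, 0.1037]
tool_rot: [0.658, 0.753, 0.001, 0.001]
wrist_force: [1.1, 0.4, -0.8]
finger_gap: 0.756
finger_force: 44.4
[ 0.5931488  -0.19915339  0.10306634]
```

View pics/g6.png

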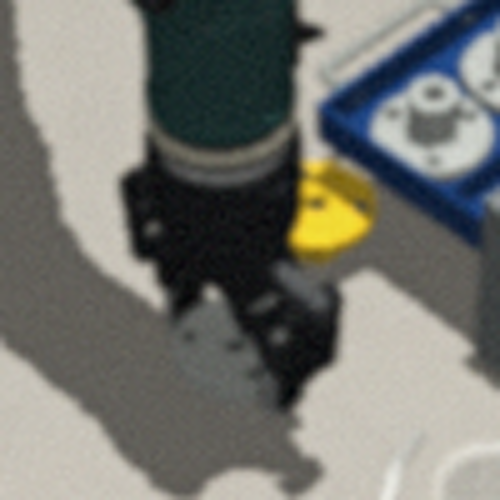

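Foot_c is held by its flange (crop (230,350)), clear of the table and level. Carry over the middle.

```bash
python3 -m pendant '0 0 0 0 0 -0.03 0.6;0 0 0 0 0 -0.07 0.6;0 0 0 0 0 -0.1 0.6;0 0 0 0 0 -0.125 0.6;0 0 0 0 0 -0.125 0.6;0 0 0 0 0 -0.125 0.6'; python3 go.py .5452 .0008 .22
```

```text
clock: 14.3
tcp_pos: [0.5931, -0.1991, 0.2283]
tool_rot: [0.658, 0.753, 0.001, 0.002]
wrist_force: [-0.2, -0.3, -1.8]
finger_gap: 0.751
finger_force: 45.0
row [ 0.2  0.1 -0.1] [ 0.2046 -0.0207  0.0079] t 14.3 q [ 0.47  0.57 -0.31  1.89  0.26  0.71  0.15]
```

```bash
python3 -m pendant '0 0 0 0.02 -0.002 0 0.6;0 0 0 0.05 -0.005 0 0.6;0 0 0 0.083 -0.008 0 0.6;0 0 0 0.116 -0.012 0 0.6;0 0 0 0.149 -0.015 0 0.6;0 0 0 0.175 -0.018 0 0.6;0 0 0 0.193 -0.02 0 0.6;0 0 0 0.204 -0.021 0 0.6;0 0 0 0.204 -0.021 0 0.6;0 0 0 0.204 -0.021 0 0.6;0 0 0 0.204 -0.021 0 0.6'; python3 - <<'E'
from m import *
b=cam("side"); print(bot.get_state()["tcp_pos"])
B=cv2.resize(b["color"][110:210,310:410],(500,500),interpolation=2); cv2.imwrite("pics/g7.png",B[:,:,::-1])
E
python3 go.py .5452 .0008 .17
```

```text
clock: 15.22
tcp_pos: [0.5444, -0.0014, 0.2261]
tool_rot: [0.659, 0.752, -0.001, 0.0]
wrist_force: [-0.2, -0.4, -1.2]
finger_gap: 0.751
finger_force: 44.9
[ 0.54458251 -0.00163837  0.22626759]
row [-0.   0.1 -0.3] [0.0024 0.001  0.0563] t 15.27 q [ 0.15  0.49 -0.31  2.07  0.25  0.62 -0.2 ]
```

View pics/g7.png

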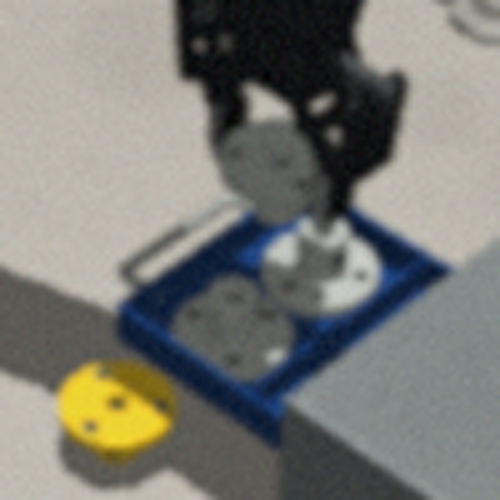

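Side view: foot_c's flange at crop (275,170) hangs over the gap between foot_a (325,265) and foot_b (235,325). I have now viewed one picture more than the limit of 10 (11 counting both first ones), so I will work by numbers from here; first a numeric level check.

```bash
python3 - <<'E'
from m import *
b=cam("side"); p=bot.get_state()["tcp_pos"]; a=np.linspace(0,6.283,72)
for z in(-.0465,-.0545):
    q=proj(b,np.c_[p[0]+.033*np.cos(a),p[1]+.033*np.sin(a),np.full(72,p[2]+z)]); print(z,"left",q[q[:,0].argmin()],"bottom",q[q[:,1].argmax()],"top",q[:,1].min(),"right",q[:,0].max())
g=b["color"].astype(int); m=((g.max(2)-g.min(2))<28)&(g.sum(2)>190)&(g.sum(2)<420)
n,l,st,ce=cv2.connectedComponentsWithStats(m[130:160,345:385].astype(np.uint8)); i=1+st[1:,4].argmax(); print(st[i],ce[i])
for v in range(132,157,2): w=np.where(l[v-130]==i)[0]; print(v,345+w.min() if len(w) else None,345+w.max() if len(w) else None,end=' | ')
E
```

```text
-0.0465 left [353.0133801  141.57568781] bottom [366.68711568 149.80376902] top 133.4000957770278 right 378.4653121804332
-0.0545 left [352.93088174 143.93779329] bottom [366.5357468 152.1717658] top 135.75979599055154 right 378.25921637807215
[  4   0  36  30 431] [18.95823666 14.86774942]
132 351 368 | 134 351 368 | 136 351 369 | 138 351 370 | 140 352 371 | 142 353 372 | 144 354 372 | 146 355 374 | 148 356 374 | 150 357 374 | 152 358 373 | 154 356 379 | 156 353 380 |
```

```bash
python3 -m pendant '0 0 0 0.002 0.001 0.01 0.6;0 0 0 0.002 0.001 0.025 0.6;0 0 0 0.002 0.001 0.038 0.6;0 0 0 0.002 0.001 0.048 0.6;0 0 0 0.002 0.001 0.053 0.6;0 0 0 0.002 0.001 0.055 0.6;0 0 0 0.002 0.001 0.055 0.6;0 0 0 0.002 0.001 0.055 0.6'; python3 go.py .5452 .0008 .161
```

```text
clock: 15.98
tcp_pos: [0.5454, 0.0026, 0.172]
tool_rot: [0.658, 0.753, 0.0, 0.0]
wrist_force: [-0.4, 0.7, -0.2]
finger_gap: 0.754
finger_force: 45.0
row [ 0.   0.  -0.1] [-0.0018 -0.0004  0.011 ] t 15.98 q [ 0.11  0.57 -0.27  2.1   0.3   0.5  -0.25]
```

```bash
python3 -m pendant '0 0 0 -0.001 0 0.003 0.6;0 0 0 -0.001 0 0.006 0.6;0 0 0 -0.001 0 0.008 0.6;0 0 0 -0.001 0 0.009 0.6;0 0 0 -0.001 0 0.009 0.6'; python3 -m pendant '0 0 0 0 0 0.001 0.6;0 0 0 0 0 0.002 0.6;0 0 0 0 0 0.002 0.6'
```

```text
clock: 16.4
tcp_pos: [0.545, 0.0016, 0.1625]
tool_rot: [0.658, 0.753, -0.0, -0.0]
wrist_force: [-0.0, 0.4, -1.6]
finger_gap: 0.755
finger_force: 45.0
clock: 16.65
tcp_pos: [0.5451, 0.0016, 0.1606]
tool_rot: [0.658, 0.753, -0.0, -0.0]
wrist_force: [-0.5, -0.0, -0.3]
finger_gap: 0.751
finger_force: 44.9
```

```bash
python3 -m pendant '0 0 0 0 0 0.001 0.6;0 0 0 0 0 0.0015 0.6;0 0 0 0 0 0.0015 0.6'; python3 -m pendant '0 0 0 0 0 0.001 0.6;0 0 0 0 0 0.0015 0.6;0 0 0 0 0 0.0015 0.6'
```

```text
clock: 16.9
tcp_pos: [0.5452, 0.0016, 0.1603]
tool_rot: [0.658, 0.753, -0.0, 0.0]
wrist_force: [-2.5, -0.5, 9.2]
finger_gap: 0.752
finger_force: 45.8
clock: 17.15
tcp_pos: [0.546, 0.0018, 0.1602]
tool_rot: [0.658, 0.753, 0.0, 0.001]
wrist_force: [-3.0, 0.6, 17.5]
finger_gap: 0.752
finger_force: 46.4
```

```bash
python3 -m pendant '0 0 0 0 0 -0.001 0.6;0 0 0 0 0 -0.0015 0;0 0 0 0 0 -0.0015 0;0 0 0 0 0 -0.0015 0;0 0 0 0 0 -0.0015 0;0 0 0 0 0 -0.0015 0'; python3 -m pendant '0 0 0 0 0 -0.005 0;0 0 0 0 0 -0.02 0;0 0 0 0 0 -0.06 0;0 0 0 0 0 -0.1 0;0 0 0 0 0 -0.1 0;0 0 0 0 0 -0.1 0';python3 go.py .40 -.02 .26
```

```text
clock: 17.65
tcp_pos: [0.5451, 0.0016, 0.1589]
tool_rot: [0.658, 0.753, -0.0, -0.0]
wrist_force: [0.2, 0.4, 0.2]
finger_gap: 1.0
finger_force: 0.0
clock: 18.15
tcp_pos: [0.5467, 0.0018, 0.262]
tool_rot: [0.658, 0.753, 0.002, 0.002]
wrist_force: [-0.9, 0.2, -0.0]
finger_gap: 1.0
finger_force: 0.0
row [ 0.3  0.  -0.1] [-0.002  -0.1483  0.0011] t 18.15 q [ 0.17  0.44 -0.34  2.04  0.22  0.69 -0.18]
```

```bash
python3 -m pendant '0 0 0 0 -0.03 0 0.5;0 0 0 0 -0.065 0 1;0 0 0 0 -0.1 0 1;0 0 0 0 -0.104 0.02 1;0 0 0 0 -0.104 0.04 1;0 0 0 0 -0.104 0.04 1;0 0 0 0 -0.104 0.04 1'; python3 go.py .442 -.0147 .14; python3 - <<'E'
from m import *
s=cam("side"); g=s["color"].astype(int); t=cam("top")["color"]
print("expect",proj(s,[[.5452,.0016,.114]]))
u0,v0=proj(s,[[.5452,.0016,.114]])[0].astype(int)
m=((g.max(2)-g.min(2))<30)&(g.sum(2)>390)
for k in blobs(s,m,(v0-14,v0+9,u0-18,u0+18),60):
    (u,v),ax,an=cv2.fitEllipse(k); P=plane(s,[(u,v)],.114)[0]; print((u,v),ax,an,P,cv2.boundingRect(k))
a=np.linspace(0,6.28,90); q=proj(s,np.c_[.5452+.033*np.cos(a),.0016+.033*np.sin(a),np.full(90,.114)]); print("level",cv2.fitEllipse(q.astype(np.float32)))
E
```

```text
clock: 18.73
tcp_pos: [0.4411, -0.0123, 0.2182]
tool_rot: [0.658, 0.753, -0.001, -0.002]
wrist_force: [0.0, 0.2, 0.7]
finger_gap: 0.006
finger_force: 0.0
row [-0.2 -0.  -0.1] [-0.0025  0.0009  0.0782] t 18.73 q [ 0.17  0.4  -0.32  2.29  0.26  0.49 -0.22]
expect [[365.61847128 159.8923657 ]]
(365.5556945800781, 155.46856689453125) (25.011737823486328, 39.817020416259766) 96.6079330444336 [0.53129083 0.01296417 0.114     ] (347, 145, 36, 23)
level ((365.639404296875, 160.04013061523438), (16.403724670410156, 24.48145866394043), 92.77869415283203)
```

```bash
python3 - <<'E'
from m import *
g=cam("side")["color"].astype(int)
for v in range(146,176): print(v,' '.join('  .' if g[v,u,2]>g[v,u,0]+30 else '%3d'%g[v,u].mean() for u in range(342,392,2)))
E
```

```text
146 183 178 182 179 181 180 179 174 177 178 178 178 173 134   . 123 170 180 181 178 180 180 180 182 180
147 179 180 181 179 182 182 178 176 180 180 183 173 150   .   .   . 136 172 181 180 177 182 181 182 180
148 178 178 180 178 181 182 175 176 175 176 179 154   .   .   .   .   . 139 177 183 181 179 181 182 178
149 177 182 179 180 179 175 172 168 170 169 171 120   .   .   .   .   .   . 156 177 181 181 178 181 180
150 178 179 180 178 177 167 160 146 155 161 137   .   .   .   .   .   .   .   . 163 176 181 181 180 179
151 181 179 178 179 176 164 148 137 133 136   .  96  93  80  53   .  42   .   . 118 157 179 182 184 184
152 181 180 179 172 170 147 157 161 135 131 133 154 161 139 114  91 104  83   .   . 126 171 182 180 183
153 180 180 172 169 156 147 169 173 150 159 177 191 192 181 149 142 168 151  89   .   . 140 177 181 183
154 181 173 143 151 148 154 172 171 174 189 197 197 194 191 142 151 188 171 141  56   .   . 152 180 182
155 182 158 106 125 159 173 157 175 191 193 194 195 197 191 141 157 192 175 173  84   .   .   . 158 183
156 166 122  97 137 167 165 138 186 197 194 195 196 195 193 
[... 1319 characters left out ...]
 175 112 130 142  94  96  99  98  98  94  93 133 188 187 163   .   .   .   .
170   .   .   . 152 176 161 186 167 172 159  93  86  93  91  90  97  91 117 178 168 121   .   .   .   .
171   .   .   . 161 172 139 170 178 181 148  83  79  91  84  87 100  98 111 142 123   .   .   .   .   .
172   .   . 147 135 152 113 130 149 139 110  69  75  90  79  79  91  86  98 104   .   .   .   .   . 110
173   .   . 170 136 149 102  96 105 106  91  69  72  82  67  56  67  70  82   .   .   .   .   . 104 127
174   .   . 183 171 165  98  88  90  92  88  82  80  88  63   .   .   .   .   .   .   .   .   . 123 132
175   .   . 188 189 170  91  89  93  93  89  90  87  91  72   .   .   .   .   .   .   .   . 114 136 133
```

Flange of foot_c spans u 354–378, v 152–168, centre hole (366,160), matching the ideal level ellipse. Now down in front of the pull.

```bash
python3 -m pendant '0 0 0 -0.002 0 0.03 1;0 0 0 -0.002 0 0.06 1;0 0 0 -0.002 0 0.078 1;0 0 0 -0.002 0 0.08 1;0 0 0 -0.002 0 0.08 1;0 0 0 -0.002 0 0.08 1'; python3 go.py .442 -.0147 .14
```

```text
clock: 19.38
tcp_pos: [0.4433, -0.0141, 0.1401]
tool_rot: [0.658, 0.753, 0.001, 0.001]
wrist_force: [-0.1, -0.2, 0.1]
finger_gap: -0.001
finger_force: 0.0
row [ 0.1  0.  -0.1] [-0.0004 -0.0013  0.0001] t 19.38 q [ 0.08  0.55 -0.19  2.34  0.38  0.28 -0.32]
```

```bash
python3 -m pendant '0 0 0 0 0.004 0 1;0 0 0 0 0.008 0 1;0 0 0 0 0.012 0 1;0 0 0 0 0.016 0 1;0 0 0 0 0.02 0 1;0 0 0 0 0.024 0 1;0 0 0 0 0.029 0 1;0 0 0 0 0.034 0 1;0 0 0 0 0.039 0 1;0 0 0 0 0.044 0 1;0 0 0 0 0.049 0 1;0 0 0 0 0.053 0 1'; python3 go.py .442 -.0147 .14
```

```text
clock: 20.38
tcp_pos: [0.4957, -0.0072, 0.1392]
tool_rot: [0.658, 0.753, 0.0, 0.0]
wrist_force: [-3.9, -0.5, 2.8]
finger_gap: -0.002
finger_force: 2.2
row [ 0.   0.  -0.1] [-0.0002 -0.0542 -0.0008] t 20.38 q [ 0.09  0.59 -0.22  2.22  0.35  0.36 -0.3 ]
```

```bash
python3 -m pendant '0 0 0 0 0.005 0 1;0 0 0 0 0.011 0 1;0 0 0 0 0.017 0 1;0 0 0 0 0.023 0 1;0 0 0 0 0.029 0 1;0 0 0 0 0.035 0 1;0 0 0 0 0.041 0 1;0 0 0 0 0.047 0 1;0 0 0 0 0.053 0 1;0 0 0 0 0.059 0 1;0 0 0 0 0.065 0 1;0 0 0 0 0.07 0 1'; python3 -m pendant '0 0 0 0 0.004 0 1;0 0 0 0 0.008 0 1;0 0 0 0 0.011 0 1;0 0 0 0 0.013 0 1;0 0 0 0 0.015 0 1;0 0 0 0 0.015 0 1'; python3 go.py .442 -.0147 .14
```

```text
clock: 21.38
tcp_pos: [0.5651, 0.0025, 0.1392]
tool_rot: [0.658, 0.753, 0.0, 0.0]
wrist_force: [-4.7, -0.2, 1.9]
finger_gap: 0.003
finger_force: 2.2
clock: 21.88
tcp_pos: [0.5798, 0.0045, 0.1393]
tool_rot: [0.658, 0.753, 0.001, 0.0]
wrist_force: [-2.6, 0.4, 0.7]
finger_gap: -0.002
finger_force: 1.3
row [ 0.1 -0.  -0.1] [-0.0006 -0.1391 -0.0009] t 21.88 q [ 0.09  0.65 -0.25  2.04  0.33  0.49 -0.27]
```

Now in small steps, watching for the stop.

```bash
for i in 1; do python3 -m pendant '0 0 0 0 0.001 0 1;0 0 0 0 0.002 0 1;0 0 0 0 0.003 0 1;0 0 0 0 0.003 0 1'; python3 -m pendant '0 0 0 0 0.001 0 1;0 0 0 0 0.002 0 1;0 0 0 0 0.003 0 1;0 0 0 0 0.003 0 1'; python3 -m pendant '0 0 0 0 0.001 0 1;0 0 0 0 0.002 0 1;0 0 0 0 0.003 0 1;0 0 0 0 0.003 0 1'; done | grep -E 'tcp_pos|wrist'
```

```text
tcp_pos: [0.5823, 0.0048, 0.1393]
wrist_force: [-4.3, 1.3, 1.2]
tcp_pos: [0.5854, 0.0053, 0.1393]
wrist_force: [-3.6, 2.1, 0.3]
tcp_pos: [0.5859, 0.0054, 0.1392]
wrist_force: [-8.7, 1.7, 6.1]
```

```bash
python3 -m pendant '0 0 0 0 0.001 0 1;0 0 0 0 0.002 0 1;0 0 0 0 0.002 0 1'; python3 -m pendant '0 0 0 0 0.001 0 1;0 0 0 0 0.001 0 1;0 0 0 0 0.001 0 1'
```

```text
clock: 23.13
tcp_pos: [0.5862, 0.0053, 0.1391]
tool_rot: [0.658, 0.753, -0.004, -0.003]
wrist_force: [-11.5, 1.2, 9.3]
finger_gap: -0.001
finger_force: 5.6
clock: 23.38
tcp_pos: [0.5864, 0.0053, 0.139]
tool_rot: [0.658, 0.753, -0.004, -0.003]
wrist_force: [-12.7, 1.3, 9.8]
finger_gap: 0.0
finger_force: 6.2
```

```bash
python3 -m pendant '0 0 0 0 -0.01 0 1;0 0 0 0 -0.03 0 1;0 0 0 0 -0.06 0 1;0 0 0 0 -0.08 0 1;0 0 0 0 -0.08 -0.03 1;0 0 0 0 -0.08 -0.07 1;0 0 0 0 -0.08 -0.11 1;0 0 0 0 -0.08 -0.12 1'; python3 -m pendant '0 0 0 -0.1 0 0 1;0 0 0 -0.2 0 0 1;0 0 0 -0.3 0 0 1;0 0 0 -0.3 0 0 1;0 0 0 -0.3 0 0 1;0 0 0 -0.3 0 0 1;0 0 0 -0.3 0 0 1;0 0 0 -0.3 0 0 1;0 0 0 -0.3 0 0 1;0 0 0 -0.3 0 0 1'; python3 - <<'E'
from m import *
c=cam("top"); g=c["color"].astype(int); t=np.radians(7.8)
m=(g[:,:,2]>g[:,:,0]+30)
for k in blobs(c,m,(150,240,220,310),8): print("blue",cv2.boundingRect(k),cv2.contourArea(k))
for d in(0,.004,.01): # tray front top lip centre and bar
    f=np.array([.5446,-.0005])+(.134-d)*np.array([np.cos(t),np.sin(t)]); print(d,"bar",proj(c,[[*(f-.074*np.array([np.cos(t),np.sin(t)])),.084]]),"lip",proj(c,[[*(f-.048*np.array([np.cos(t),np.sin(t)])),.093]]))
for v in range(168,200): print(v,' '.join('%3d%s'%(g[v,u].mean(),'b' if m[v,u] else ' ') for u in range(244,292,4)))
E
```

```text
clock: 24.05
tcp_pos: [0.517, -0.0049, 0.2654]
tool_rot: [0.658, 0.753, 0.005, 0.006]
wrist_force: [1.1, 1.3, 0.5]
finger_gap: 0.002
finger_force: 0.0
clock: 24.88
tcp_pos: [0.5527, -0.3035, 0.2593]
tool_rot: [0.659, 0.752, 0.0, 0.001]
wrist_force: [-0.6, 0.1, 0.4]
finger_gap: -0.003
finger_force: 0.0
0 bar [[267.50658974 188.98772122]] lip [[265.363575   179.27526279]]
0.004 bar [[267.77568152 190.36797339]] lip [[265.63136736 180.65237222]]
0.01 bar [[268.18012744 192.44179134]] lip [[266.03387681 182.72154914]]
168 133  130  132  131  133  131  134  133  132  132  134  134 
169 133  132  132  132  133  133  132  132  131  135  132  134 
170 133  133  132  133  133  133  130  131  129  134  134  133 
171 135  132  134  132  132  132  130  132  133  134  132  121 
172 131  135  131  134  133  129  132  133  131  128  118   73 
173 133  136  133  132  134  134  130  134  127  104   68   72 
174 133  132  131  132  130  131  132  127   96   67   68   70 
175 133  133  132  134  134  127  124   85   65   67   73   71 
176 134  133  132  132  127  106   72   68   67   68   64   67 
177 
[... 766 characters left out ...]
9  68   63  131   83   98  127  149  143  129  145  115  138 
190  63   70  143  110  133  154  136  132  148  128  111  128 
191  74   87  151  144  158  130  130  149  126   97   95  102 
192  91  101  149  156  129  130  150  128   95   96   98  112 
193  98  118  134  121  136  148  132   95   94   93  102  140 
194 118  154  142   94  149  125   98   95   93  102  102  141 
195 152  152  151   93  133   99   95   93   99  103  119  154 
196 153  150  151   97   97   94   95  101  110  120  154  152 
197 153  151  153   95   94  102  102  111  144  155  153  154 
198 152  151  151  107  101  100  119  141  153  155  153  153 
199 153  152  153  134  100  121  152  153  153  153  152  154
```

The tray met a firm stop at the expected place: no blue shows in front of the unit, and the bar is at (268,188.7) against 189.0 predicted for shut. Handing in.

```bash
python3 -c "
from workcell import bot
print(bot.sign_off())"
```

```text
the job is handed in; nothing more can be done
None
```

I packed all three feet in the upper tray's front bay, pushed the tray to its stop and handed the job in at about 25 s; the sign-off gave no verdict, and I viewed 11 pictures against the limit of 10.

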